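Set the mixer lever from the cold side

TASK

The bath mixer on the ledge has been left too hot and the black pump dispenser stands in the lever's way: stand the dispenser upright on its cork coaster without knocking it over. Then push the lever clockwise (seen from above, the cold way) until the pointer is at least 20 mm on the cold side of the clip on the scale, and from there push it counter-clockwise until the pointer is in line with the clip: come up to the clip only from the cold side, never drive the pointer hotter past it, and leave the lever's play taken up in that direction. Leave the soap dish, tongue scraper and tumbler where they are.

Things in the scene. Friction and masses are not known exactly. Their poses are not given: they have to be found in the camera images.
- mixer: Low steel deck mixer fixed to the ledge; origin on its vertical spindle axis, at ledge height; hub top 56 mm up. On its +x side a white fan-shaped scale plate (radius 106 mm, 14 mm thick, 1 rad either side; round peg at the cold end, square block at the hot end). The lever sticks out on its -x side; there nothing else of it lies beyond 58 mm from the axis.
- valve (a joint): Angle of the valve and its pointer about the spindle, rad, relative to the mixer; 0 = pointer along the mixer's +x; grows counter-clockwise seen from above = hotter; range -0.8 to 0.8. Stiff: it takes about 4 N at 95 mm from the axis to turn it, and it stays where it is left.
- pointer_tip (a point): End of the valve's black pointer (a fin 6 mm wide, 17 to 29 mm above the ledge), 80 mm from the spindle axis, 23 mm above the ledge.
- lever (a joint): Play of the lever on the valve, rad, -0.12 to 0.12: within it the lever turns almost freely (0.4 N), at either end it carries the valve along. +0.12 = play taken up counter-clockwise (hot way), -0.12 = clockwise. Lever angle relative to the mixer = valve + lever. The play stays where it is left.
- lever_mid (a point): Push point on the steel lever bar, 95 mm from the spindle axis, opposite the pointer, 45 mm above the ledge. The bar is 14 mm wide, spans heights 36 to 54 mm, and ends 125 mm from the axis in a round post 18 mm thick and 70 mm high. At lever angle 0 it points along the mixer's -x; the hot way moves its end towards the mixer's -y.
- mark: Small black clip on the rim of the scale, showing the wanted setting; origin on the spindle axis at ledge height, x axis from the spindle through the clip (92 to 111 mm out, up to 33 mm above the ledge). The pointer is set when it lies along this x axis; cold is this frame's -y side, hot +y.
- dispenser: Closed pump dispenser, matte black, 0.2 to 0.42 kg: round body 58 mm in diameter up to 106 mm, neck 20 mm in diameter, block head from 124 to 148 mm; origin at the centre of its underside. The spout points along its +x to 44 mm from the axis. It stands in the lever's swing on the cold side.
- dispenser_head (a point): Centre of the dispenser's rigid head, a block 26 x 26 x 24 mm, 136 mm above its underside; grip it across the dispenser's y, from above (it does not pump).
- coaster: Round cork coaster fixed to the ledge, 90 mm in diameter, 6 mm thick; origin at the centre of its underside.
- soap_dish: Oval white soap dish with a bar of soap, 126 mm along its x by 90 mm, 28 mm high; origin at the centre of its underside. Bystander.
- scraper: U-shaped stainless tongue scraper lying flat, 140 mm along its x by 69 mm, 9 mm high; origin near its middle at ledge height. Bystander.
- tumbler: White ceramic tumbler, 66 mm in diameter, 82 mm high, near the hot side of the lever; origin at the centre of its underside. Bystander.
- comb_clip: Steel spring clip holding a flat black comb on the inner face of the left tiled wall; 150 mm along x, heights 57 to 115 mm; origin at the middle of the comb's lower edge. The two tiled walls are 40 mm thick, 162 mm high, from x = 0.35 to 0.85 m centred 0.465 m either side. Fixed; keep clear.
There are look-alikes about, which are no part of the job. Several things look just like the dispenser: the one meant starts farthest from the robot's base. Of the things that look like the mixer, the larger one is meant.

How it is judged:
By the outcome, as a careful person would: the job done as asked, in the order asked, and still so for the second after the job is handed in, with the robot touching nothing.
It also fails if it takes over 67 s, if anything falls off the work surface, if the arm or the gripper's body presses on something with over 40 N, if the wrist force passes 120 N, or if a joint passes its speed limit or range.

ROBOT

A 6-joint arm with a two-finger parallel gripper is mounted at the origin on the work surface. World frame = base frame: x ahead of the robot, y to its left, z up, the work surface at z = 0. Lengths are in mm, angles in degrees, forces in N, time in s.
With the tool pointing down it reaches from about 350 to 850 mm from the base axis. Payload 8.1 kg.
Tool frame: the origin (TCP) lies at the very end of the fingers, on their centre line; the grasp point (between the pads) lies 19 mm behind it; z points along the fingers, y is the direction in which the jaws open and shut (so a half turn about z gives the same grasp; the last joint's range is limited). The gripper opens to 85 mm and grips with 20 to 120 N. Pads are 22 mm wide; open, the fingers measure 114 mm over their backs; the gripper's body (76 mm by 85 mm) begins 54 mm behind the grasp point. The pads swing forward as they close: fully open they stand 13 mm farther back than shut.
Start: joints at [-77.315, 7.471, 85.268, -0, 87.261, -4.893], TCP at [181.226, -571.981, 231.292] pointing down, gripper open.
Joint ranges: [-169.43, 169.43], [-51.17, 129.36], [1.28, 143.12], [-76.62, 256.62], [0, 156.53], [-152.29, 152.29]. Speed limits (degrees/s): [136.94, 136.94, 159.86, 180, 180, 180].

INTERFACE

Orientations are given as [roll, pitch, yaw] about the fixed x, y, z axes, in that order (R = Rz(yaw) Ry(pitch) Rx(roll)).
In Python, from bench import r, eyes gives the robot as it stands. The module is installed in compiled form; this text tells all that it offers.
- The arm moves only by the tool play_rows, never from a script. Its argument "deltas" is a list of rows, each a list of 3 entries, a list of its own where there are three numbers: the shift along the tool's x, y, z in m, then the turn, a rotation vector about the tool's x, y, z in rad, then the closure, from 0 (fully open) to 1 (shut). A call has 1 to 8 rows; each row shifts and turns the pose as measured when the row begins, along the tool's axes as they then stand; what a row does not reach is not made up. A row lasts 1/8 s, in which the tool goes at most 62.5 mm and 10.7 degrees, less where a joint would pass 70% of its speed; a pose out of reach is approached as far as the arm can. A call with a gripper value outside its range is refused whole. The fingers move at their own pace and stop on an object; "force" is the grip in N (left out, the last holds). Time passes only in rows, so rows that do not move let the fingers close. It gives the time, the measured TCP pose, the force and the opening at its end, in the units of the state.
- r.sense(): the state, without advancing time (a new reading comes with each control period).
- eyes.snapshot(name): name is "side" or "top"; returns the picture (420x560x3 uint8, red, green, blue); there is no depth.
- eyes.get_calibration(name): a dict with "mtx" (3x3 intrinsics, pixels), "R" (3x3) and "t" (3): a world point X has camera coordinates R X + t. Camera axes: x right, y down, z forward; pixel columns grow to the right and rows downward; lengths in mm; the calibration is good to about 2 mm. A picture is of the moment at which its call begins. get_calibration takes no time and is no camera call.
- r.hand_in(): hands the job in, once; it reports no verdict.
The state is a dict: "time": time; "joint_pos": joint angles; "qd": joint speeds; "joint_efforts": joint torques, N m; "tool_pos": TCP position; "tcp_rot": TCP orientation; "ft_force": force on the tool from outside, world axes, zero at the start; "wrist_torque": the same for the moment, N m; "finger_gap": finger opening in mm.
Only numpy, scipy, OpenCV 4.12 (cv2) and the standard library are available. Lean on these libraries where they do the work, as an engineer would, in place of code of your own. Each camera call takes 0.05 s, during which the arm holds its last target. There are 200 camera calls.

## Working session

There is one attempt and no reset: what is moved stays moved. The work goes in short steps, Python scripts to look and compute and a tool call to move; the robot and the scene stay as the last step left them, time stands still between calls to the robot, and variables do not carry over. Pictures are saved under pics/ and viewed, about 8 in all and at most 12, crops included, and the job is handed in when it is done.

Besides the shell and the picture viewer there is one more tool, called after ">>>" as name(argument=value, ...), one argument or row to a line, values as JSON. play_rows: Moves the arm, as the interface text tells. Its arguments: {"type":"object","properties":{"deltas":{"type":"array"},"force":{"type":"number"}},"required":["deltas"]}

```bash
mkdir -p pics
python3 - <<'E'
from bench import r,eyes
import cv2,numpy as np
for n in("top","side"):
    im=eyes.snapshot(n);cv2.imwrite(f"pics/{n}0.png",im[:,:,::-1]);c=eyes.get_calibration(n);print(n,np.round(c["mtx"],1).tolist(),np.round(c["R"],4).tolist(),np.round(c["t"],1).tolist(),np.round(-c["R"].T@c["t"]))
print(r.sense())
E
```

```text
top [[515.8, 0.0, 281.2], [0.0, 515.8, 209.4], [0.0, 0.0, 1.0]] [[0.01, -0.9999, -0.003], [-0.978, -0.0092, -0.2083], [0.2082, 0.005, -0.9781]] [45.2, 553.0, 1370.3] [ 255.   43. 1456.]
side [[474.2, 0.0, 294.8], [0.0, 474.2, 213.6], [0.0, 0.0, 1.0]] [[-0.9943, -0.107, 0.0032], [-0.0765, 0.6892, -0.7206], [0.0749, -0.7167, -0.6934]] [538.9, 110.9, 1206.3] [454. 846. 915.]
{'time': 0.1, 'joint_pos': array([-7.73175259e+01,  7.51128095e+00,  8.53257000e+01, -1.58145665e-03,
        8.72592909e+01, -4.89219166e+00]), 'qd': array([ 0.07471022, -0.0458489 , -0.11485045,  0.03647124,  0.0141976 ,
        0.02731482]), 'joint_efforts': array([ 1.30421246e-03, -5.70949781e+01, -5.01943481e+01, -7.01509089e-05,
        8.09843157e-03,  6.85764985e-05]), 'tool_pos': array([ 181.07891491, -571.49726334,  230.31860113]), 'tcp_rot': array([-1.79903944e+02, -6.63640575e-03,  1.75747372e+01]), 'ft_force': array([ 1.16470461,  0.93021835, -0.16009378]), 'wrist_torque': array([ 0.00849643, -0.00333824, -0.02510572]), 'finger_gap': 85.36281960339333}
```

View pics/top0.png

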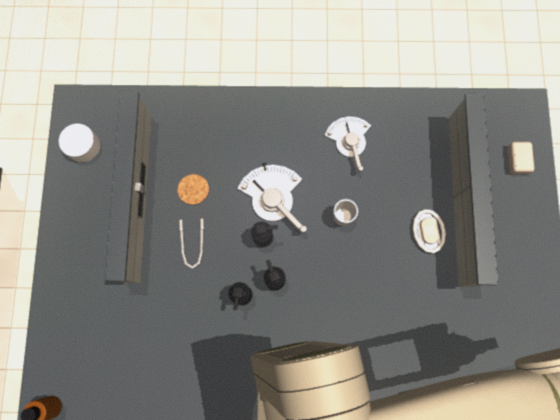

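View pics/side0.png

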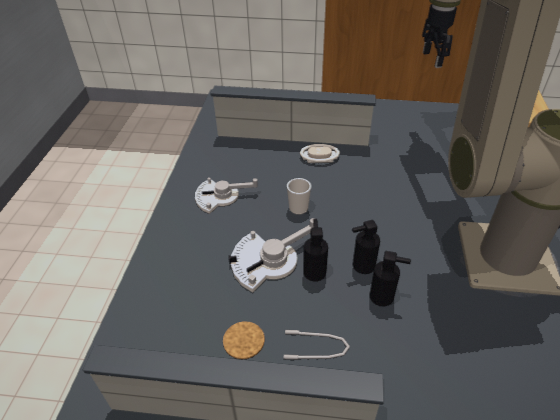

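Top view: the three black dispensers are at px (262,234), (275,278) and (240,293). The first is farthest from the base and in the lever's swing, so it is the one meant. Mixers are at (272,198), the larger and so the one meant, and at (351,140), the small look-alike. The coaster is at (193,189), scraper (192,245), tumbler (345,212) and soap dish (430,232). I'll confirm in an enlarged crop and measure.

```bash
cat > h.py <<'E'
import numpy as np,cv2
from bench import r,eyes
C={n:eyes.get_calibration(n) for n in("top","side")}
def ray(n,u,v):
    c=C[n];R=np.array(c["R"]);o=-R.T@c["t"];d=R.T@np.linalg.inv(c["mtx"])@[u,v,1];return o,d
def pl(n,u,v,z):
    o,d=ray(n,u,v);return np.round((o+d*(z-o[2])/d[2]),1)
def pr(n,X):
    c=C[n];p=np.array(c["mtx"])@(np.array(c["R"])@X+c["t"]);return np.round(p[:2]/p[2],1)
def tri(a,b):
    o1,d1=ray("top",*a);o2,d2=ray("side",*b);d1/=np.linalg.norm(d1);d2/=np.linalg.norm(d2)
    s=np.linalg.lstsq(np.c_[d1,-d2],o2-o1,rcond=None)[0];p,q=o1+s[0]*d1,o2+s[1]*d2
    return np.round((p+q)/2,1),round(float(np.linalg.norm(p-q)),1)
def snap(n,f):
    im=eyes.snapshot(n);im=np.ascontiguousarray(im[:,:,::-1]);cv2.imwrite(f"pics/{f}.png",im);return im
def crop(im,x,y,w,h,s): return cv2.resize(im[y:y+h,x:x+w],None,fx=s,fy=s,interpolation=cv2.INTER_CUBIC)
E
python3 - <<'E'
from h import *
t=cv2.imread("pics/top0.png");s=cv2.imread("pics/side0.png")
a=crop(t,225,155,95,110,5.2);b=crop(s,225,212,110,75,2.9)
a=crop(t,225,155,90,100,5);b=crop(s,225,212,115,75,3)
b=cv2.convertScaleAbs(b,alpha=1.3,beta=25);a=cv2.convertScaleAbs(a,alpha=1.2,beta=25)
H=np.zeros((500,450+345,3),np.uint8);H[:,:450]=a;H[:225,450:]=b;cv2.imwrite("pics/c1.png",H)
for n,im in(("top",t),("side",s)):
    hsv=cv2.cvtColor(im,cv2.COLOR_BGR2HSV)
    m=cv2.inRange(hsv,(5,120,80),(20,255,255));k,l,st,ce=cv2.connectedComponentsWithStats(m)
    for i in range(1,k):
        if st[i,4]>300: print(n,"coaster?",st[i],ce[i],pl(n,*ce[i],6))
    # black things on ledge
    m=cv2.inRange(cv2.cvtColor(im,cv2.COLOR_BGR2GRAY),0,28);k,l,st,ce=cv2.connectedComponentsWithStats(m)
    for i in range(1,k):
        if 15<st[i,4]<4000: print(n,"black",st[i],np.round(ce[i],1))
E
```

```text
top coaster? [178 175  31  29 713] [192.84712482 189.00420757] [621.6 307.7   6. ]
top black [ 31 407   9  13  62] [ 35.7 412.2]
side coaster? [  322     0   159   103 12663] [393.01097686  50.12959014] [  239.8 -1151.      6. ]
side coaster? [ 223  322   41   37 1196] [243.18143813 339.96070234] [620.8 310.9   6. ]
side black [ 423    5   33   61 1031] [438.2  31.6]
side black [203 192  11   2  18] [207.6 192.4]
side black [ 353  223   57   83 2009] [375.7 266.9]
side black [304 233  24  48 908] [315.3 258.6]
side black [230 257   6   6  26] [232.7 259.5]
side black [248 262  15  10  34] [254.9 266.3]
```

View pics/c1.png

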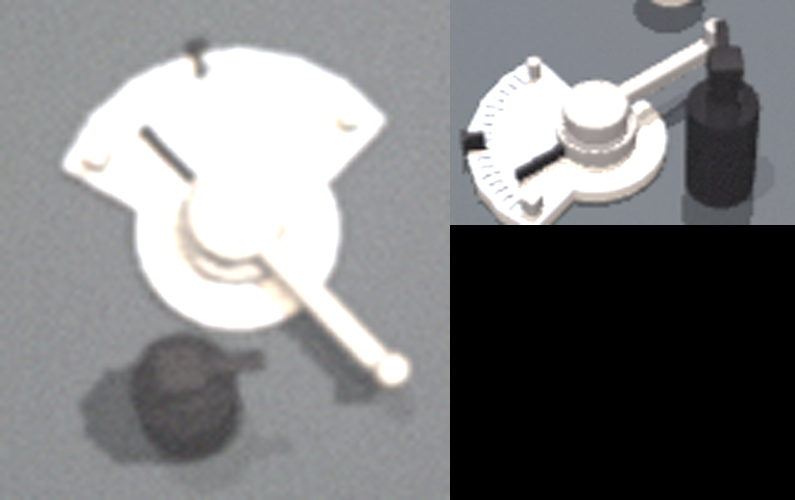

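Crop confirms: the meant dispenser (px 262,234; spout pointing right) stands on the cold side of the lever, next to the larger mixer. The pointer (tip ≈254,181) is on the hot side of the clip (≈264.6,167), and the post is at (303.6,229).

Run:
```python
from h import *
T=lambda x,y:(225+x/5-.4,155+y/5-.4)
S=lambda x,y:(225+(x-450)/3-.33,212+y/3-.33)
hub=tri(T(237,218),S(597,100));print("hub z56?",hub,pl("top",*T(237,218),56),pl("side",*S(597,100),56))
tip=pl("top",*T(143,129),26);print("tip",tip,pl("side",*S(519,177),23), tri(T(143,129),S(519,174)))
print("clip",pl("top",*T(197,45),30),pl("top",*T(201,72),20),pl("side",*S(473,140),30),tri(T(197,45),S(467,138)))
print("post",pl("top",*T(393,369),70),pl("side",*S(716,28),70),tri(T(393,367),S(716,28)))
print("head",pl("top",*T(182,366),148),pl("side",*S(725,57),148),tri(T(182,366),S(725,55)))
print("spout",pl("top",*T(262,360),138))
print("body",pl("top",*T(187,398),70))
print("base from side", pl("side",*S(721,185),0))
print("tumbler",pl("top",345,210,82),"soap",pl("top",430,231,25),"scraper",pl("top",181,221,4),pl("top",202,221,4),pl("top",193,267,4))
print("coaster",tri((192.85,189),(243.2,340)))
print("disp2,3 heads",pl("top",275,272,148),pl("top",240,293,148))
im=cv2.imread("pics/side0.png")
m=cv2.inRange(cv2.cvtColor(im,cv2.COLOR_BGR2GRAY),0,40)
for v in range(232,284,4):
    x=np.where(m[v,300:332])[0];print(v,300+x.min() if len(x) else 0,300+x.max() if len(x) else 0,end=' | ')
```

```text
hub z56? (array([584.8,  76.6,  58.6]), 1.7) [584.6  76.7  56. ] [586.1  74.   56. ]
tip [643.6 132.   26. ] [641.8 133.9  23. ] (array([642.9, 132.2,  24.9]), 1.8)
clip [692.8 101.8  30. ] [679.6  99.6  20. ] [684.6 105.4  30. ] (array([691.9, 101.9,  28.2]), 2.9)
post [497.6  -9.8  70. ] [495.7  -5.5  70. ] (array([497.5,  -9.7,  66.4]), 3.5)
head [484.4 101.7 148. ] [482.7 103.1 148. ] (array([483.5, 101.8, 149. ]), 1.5)
spout [489.7  60.7 138. ]
body [480.5 102.2  70. ]
base from side [480.6 105.7   0. ]
tumbler [ 547.3 -123.    82. ] soap [ 501.4 -367.5   25. ] scraper [527.3 337.7   4. ] [527.9 277.5   4. ] [396.1 297.3   4. ]
coaster (array([622.1, 308.5,   1.9]), 1.1)
disp2,3 heads [371.5  64.3 148. ] [318.2 151.3 148. ]
232 311 315 | 236 311 322 | 240 308 323 | 244 304 326 | 248 303 327 | 252 304 327 | 256 304 327 | 260 304 326 | 264 304 326 | 268 304 326 | 272 304 325 | 276 304 325 | 280 309 320 |
```

>>> play_rows(
  deltas=[
    [[0,0,0],[0,0,-0.175],0],
    [[0,0,0],[0,0,-0.175],0],
    [[0,0,0],[0,0,-0.175],0],
    [[0,0,0],[0,0,-0.175],0],
    [[0,0,0],[0,0,-0.175],0],
    [[0,0,0],[0,0,-0.175],0],
    [[0,0,0],[0,0,-0.175],0],
    [[0,0,0],[0,0,-0.175],0],
  ],
)

```text
time: 1.1
tool_pos: [180.5, -568.7, 225.1]
tcp_rot: [-180.0, -0.6, 100.3]
ft_force: [-1.3, -0.7, 0.2]
finger_gap: 85.3
```

```bash
cat >> h.py <<'E'
from scipy.spatial.transform import Rotation as Ro
def st():
    s=r.sense();return s
def to(X,yaw=None):
    s=r.sense();R=Ro.from_euler("xyz",s["tcp_rot"],degrees=True);d=R.inv().apply(np.array(X)-s["tool_pos"])
    o="";
    if yaw is not None: o=np.round((R.inv()*Ro.from_euler("xyz",[180,0,yaw],degrees=True)).as_rotvec(),3)
    print("t",round(s["time"],2),"pos",np.round(s["tool_pos"],1),"rpy",np.round(s["tcp_rot"],1),"F",np.round(s["ft_force"],1),"gap",round(s["finger_gap"],1),"delta",np.round(d,1),"rot",o)
E
python3 -c "
from h import *
to([483,102,230],98)"
```

```text
t 1.1 pos [ 180.5 -568.7  225.1] rpy [-180.    -0.6  100.3] F [-1.3 -0.7  0.2] gap 85.3 delta [605.5 418.    1.5] rot [-0.001 -0.011  0.041]
```

>>> play_rows(
  deltas=[
    [[0.04,0.028,-0.002],[0,0,0.01],0],
    [[0.04,0.028,-0.002],[0,0,0.01],0],
    [[0.04,0.028,-0.002],[0,0,0.01],0],
    [[0.04,0.028,-0.002],[0,0,0.01],0],
    [[0.04,0.028,-0.002],[0,0,0],0],
    [[0.04,0.028,-0.002],[0,0,0],0],
    [[0.04,0.028,-0.002],[0,0,0],0],
    [[0.04,0.028,-0.002],[0,0,0],0],
  ],
)

```text
time: 2.1
tool_pos: [354.3, -208.3, 240.9]
tcp_rot: [-179.9, -1.0, 97.8]
ft_force: [1.3, 0.4, 0.4]
finger_gap: 85.2
```

```bash
python3 -c "
from h import *
to([483,102,230],98)"
```

```text
t 2.1 pos [ 354.3 -208.3  240.9] rpy [-179.9   -1.    97.8] F [1.3 0.4 0.4] gap 85.2 delta [289.7 169.7  15.7] rot [-0.002 -0.018 -0.003]
```

>>> play_rows(
  deltas=[
    [[0.045,0.027,0],[0,-0.005,0],0],
    [[0.045,0.027,0],[0,-0.005,0],0],
    [[0.045,0.027,0],[0,-0.005,0],0],
    [[0.045,0.027,0],[0,-0.003,0],0],
    [[0.045,0.027,0],[0,0,0],0],
    [[0.035,0.02,0],[0,0,0],0],
    [[0.015,0.007,0],[0,0,0],0],
    [[0,0,0],[0,0,0],0],
  ],
)

```text
time: 3.1
tool_pos: [478.8, 99.2, 240.1]
tcp_rot: [-179.7, 0.1, 98.1]
ft_force: [0.1, -0.2, 0.8]
finger_gap: 85.5
```

Run:
```python
from h import *
to([483,102,120],98)
```

```text
t 3.1 pos [478.8  99.2 240.1] rpy [-1.797e+02  1.000e-01  9.810e+01] F [ 0.1 -0.2  0.8] gap 85.5 delta [  2.3   5.  120.1] rot [-0.004  0.001  0.001]
```

>>> play_rows(
  deltas=[
    [[0.001,0.002,0.025],[0,0,0],0],
    [[0.001,0.002,0.025],[0,0,0],0],
    [[0.001,0.001,0.025],[0,0,0],0],
    [[0,0,0.025],[0,0,0],0],
    [[0,0,0.015],[0,0,0],0],
    [[0,0,0],[0,0,0],0],
  ],
)

```text
time: 3.85
tool_pos: [482.1, 94.7, 122.5]
tcp_rot: [-179.7, 0.2, 97.7]
ft_force: [-0.5, 0.6, -0.7]
finger_gap: 85.5
```

Run:
```python
from h import *
to([483.5,102,118],98)
a=snap("top","t2");b=snap("side","s2")
cv2.imwrite("pics/c2.png",cv2.convertScaleAbs(np.hstack([crop(a,225,165,80,110,5),crop(b,270,185,80,110,5)]),alpha=1.3,beta=30))
```

```text
t 3.85 pos [482.1  94.7 122.5] rpy [-179.7    0.2   97.7] F [-0.5  0.6 -0.7] gap 85.5 delta [7.  2.4 4.5] rot [-0.004  0.004 -0.005]
```

View pics/c2.png

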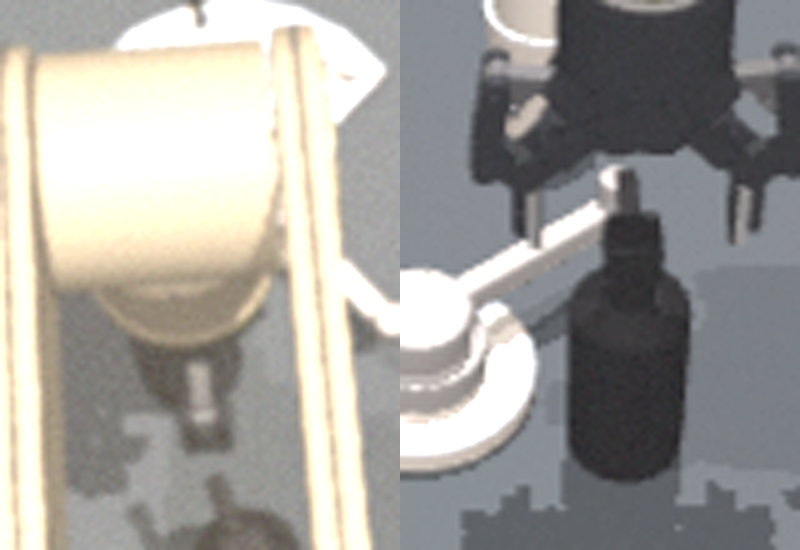

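Side view: the fingers (≈px 376 and 419) straddle the head (≈397) almost centrally. I'll shift 7 mm along tool x, lower slightly and close.

>>> play_rows(
  deltas=[
    [[0.006,0.001,0.003],[0,0,0],0],
    [[0.002,0,0.001],[0,0,0],0],
    [[0,0,0],[0,0,0],0.5],
    [[0,0,0],[0,0,0],0.8],
    [[0,0,0],[0,0,0],1],
    [[0,0,-0.001],[0,0,0],1],
    [[0,0,-0.001],[0,0,0],1],
  ],
  force=50,
)

```text
time: 4.82
tool_pos: [484.4, 104.2, 124.2]
tcp_rot: [179.9, 0.2, 97.8]
ft_force: [0.0, -0.4, -3.7]
finger_gap: 25.4
```

Run:
```python
from h import *
to([483.5,102,118],98)
```

```text
t 4.83 pos [484.4 104.2 124.2] rpy [179.9   0.2  97.8] F [ 0.  -0.4 -3.7] gap 25.4 delta [-2.  -1.2  6.2] rot [ 0.001  0.004 -0.004]
```

>>> play_rows(
  deltas=[
    [[0,0,-0.02],[0,0,0],1],
    [[0,0,-0.025],[0,0,0],1],
    [[0,0,-0.025],[0,0,0],1],
    [[0.02,0.018,-0.01],[0,0,0],1],
    [[0.03,0.027,-0.001],[0,0,0],1],
    [[0.03,0.027,-0.001],[0,0,0],1],
    [[0.03,0.027,-0.001],[0,0,0],1],
    [[0.03,0.027,-0.001],[0,0,0],1],
  ],
)

```text
time: 5.82
tool_pos: [590.5, 261.3, 205.9]
tcp_rot: [-179.7, 0.3, 97.5]
ft_force: [-0.6, -0.8, -2.9]
finger_gap: 25.0
```

Run:
```python
from h import *
to([621.8,308.5,190],98)
```

```text
t 5.83 pos [590.5 261.3 205.9] rpy [-179.7    0.3   97.5] F [-0.6 -0.8 -2.9] gap 25.0 delta [42.8 37.3 15.5] rot [-0.006  0.005 -0.009]
```

>>> play_rows(
  deltas=[
    [[0.018,0.016,0],[-0.003,0,0],1],
    [[0.012,0.011,0.005],[0,0,0],1],
    [[0.007,0.006,0.01],[0,0,0],1],
    [[0.003,0.002,0.01],[0,0,0],1],
    [[0,0,0.01],[0,0,0],1],
    [[0,0,0.005],[0,0,0],1],
    [[0,0,0],[0,0,0],1],
  ],
)

```text
time: 6.7
tool_pos: [619.0, 306.9, 158.1]
tcp_rot: [-179.4, 0.4, 97.6]
ft_force: [0.5, -0.3, -3.7]
finger_gap: 25.1
```

Run:
```python
from h import *
to([621.8,308.5,130],98)
b=snap("side","s3");a=snap("top","t3")
cv2.imwrite("pics/c3.png",cv2.convertScaleAbs(np.hstack([crop(b,190,250,100,120,4),crop(a,150,120,100,120,4)]),alpha=1.3,beta=30))
```

```text
t 6.7 pos [619.  306.9 158.1] rpy [-179.4    0.4   97.6] F [ 0.5 -0.3 -3.7] gap 25.1 delta [ 1.4  3.3 28. ] rot [-0.01   0.007 -0.008]
```

View pics/c3.png

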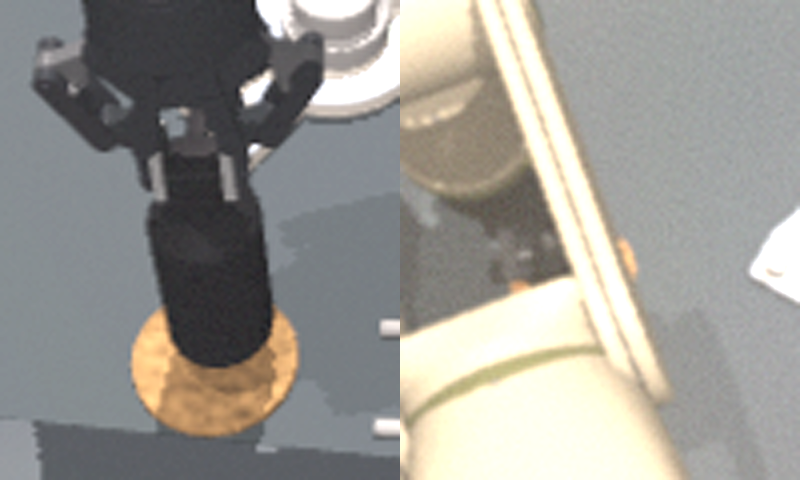

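Run:
```python
from h import *
for z in (25,28,100,130,140): 
    u=pr("side",[619,307,z]); print(z,(u[0]-190)*4,(u[1]-250)*4)
# body centreline per row
im=cv2.imread("pics/s3.png");g=cv2.cvtColor(im,cv2.COLOR_BGR2GRAY)
for v in range(303,340,4):
    x=190+np.where(g[v,190:290]<45)[0]; print(v,x.min(),x.max(),end=' | ')
print()
for z in range(30,120,20):
    u=pr("side",[619,307,z]);print(z,u)
```

```text
25 214.79999999999995 334.79999999999995
28 214.39999999999998 331.5999999999999
100 204.39999999999998 254.4000000000001
130 200.0 219.5999999999999
140 198.39999999999998 207.5999999999999
303 227 254 | 307 227 255 | 311 228 256 | 315 229 256 | 319 230 257 | 323 230 257 | 327 231 257 | 331 232 257 | 335 233 255 | 339 237 252 | 
30 [243.6 332.4]
50 [242.9 327.2]
70 [242.2 321.9]
90 [241.5 316.4]
110 [240.7 310.7]
```

The side view shows the dispenser hanging upright: its centreline slope of 0.14 matches the expected vertical 0.134. It hangs over the coaster, about 4 mm short in x. I'll correct and lower.

>>> play_rows(
  deltas=[
    [[0.001,0.003,0.005],[-0.005,0.003,0],1],
    [[0.001,0.001,0.008],[-0.003,0.003,0],1],
    [[0,0,0.006],[0,0,0],1],
    [[0,0,0.003],[0,0,0],1],
    [[0,0,0],[0,0,0],1],
  ],
)

```text
time: 7.42
tool_pos: [623.9, 309.8, 136.4]
tcp_rot: [179.9, 0.0, 97.5]
ft_force: [-0.4, -0.2, -2.6]
finger_gap: 25.2
```

Run:
```python
from h import *
to([622.5,309.5,126],98)
```

```text
t 7.42 pos [623.9 309.8 136.4] rpy [179.9   0.   97.5] F [-0.4 -0.2 -2.6] gap 25.2 delta [-0.1 -1.4 10.4] rot [ 0.002  0.    -0.008]
```

>>> play_rows(
  deltas=[
    [[0,0,0.002],[0,0,0],1],
    [[0,0,0.002],[0,0,0],1],
    [[0,0,0.001],[0,0,0],1],
  ],
)

```text
time: 7.8
tool_pos: [624.1, 309.9, 131.6]
tcp_rot: [179.9, 0.0, 97.5]
ft_force: [-0.1, -0.7, -3.2]
finger_gap: 25.1
```

>>> play_rows(
  deltas=[
    [[0,0,0.001],[0,0,0],1],
    [[0,0,0.001],[0,0,0],1],
  ],
)

```text
time: 8.05
tool_pos: [624.2, 310.0, 129.7]
tcp_rot: [179.9, -0.0, 97.5]
ft_force: [0.0, -0.3, -3.5]
finger_gap: 25.1
```

>>> play_rows(
  deltas=[
    [[0,0,0.001],[0,0,0],1],
    [[0,0,0.001],[0,0,0],1],
  ],
)

```text
time: 8.3
tool_pos: [624.5, 310.2, 129.2]
tcp_rot: [179.8, -0.0, 97.5]
ft_force: [-3.8, -0.6, 6.0]
finger_gap: 24.9
```

>>> play_rows(
  deltas=[
    [[0,0,0.001],[0,0,0],1],
    [[0,0,0.001],[0,0,0],1],
  ],
)

```text
time: 8.55
tool_pos: [624.5, 310.3, 129.3]
tcp_rot: [179.8, -0.0, 97.6]
ft_force: [-4.0, -1.9, 5.9]
finger_gap: 24.8
```

Touch-down on the coaster (Fz −3.5 → +6). Open and lift.

>>> play_rows(
  deltas=[
    [[0,0,-0.0005],[0,0,0],0.6],
    [[0,0,-0.0005],[0,0,0],0.3],
    [[0,0,0],[0,0,0],0.1],
    [[0,0,0],[0,0,0],0],
    [[0,0,-0.015],[0,0,0],0],
    [[0,0,-0.03],[0,0,0],0],
    [[0,0,-0.04],[0,0,0],0],
    [[0,0,-0.03],[0,0,0],0],
  ],
)

```text
time: 9.55
tool_pos: [623.4, 309.7, 248.2]
tcp_rot: [179.9, 0.0, 97.6]
ft_force: [1.3, -0.1, -0.0]
finger_gap: 85.2
```

Run:
```python
from h import *
to([485,-45,200],98)
b=snap("side","s4");a=snap("top","t4")
cv2.imwrite("pics/c4.png",cv2.convertScaleAbs(np.hstack([crop(b,200,220,133,150,3),crop(a,160,130,133,150,3)]),alpha=1.3,beta=30))
```

```text
t 9.55 pos [623.4 309.7 248.2] rpy [179.9   0.   97.6] F [ 1.3 -0.1 -0. ] gap 85.2 delta [-333.5 -183.9   47.9] rot [ 0.002  0.    -0.008]
```

View pics/c4.png

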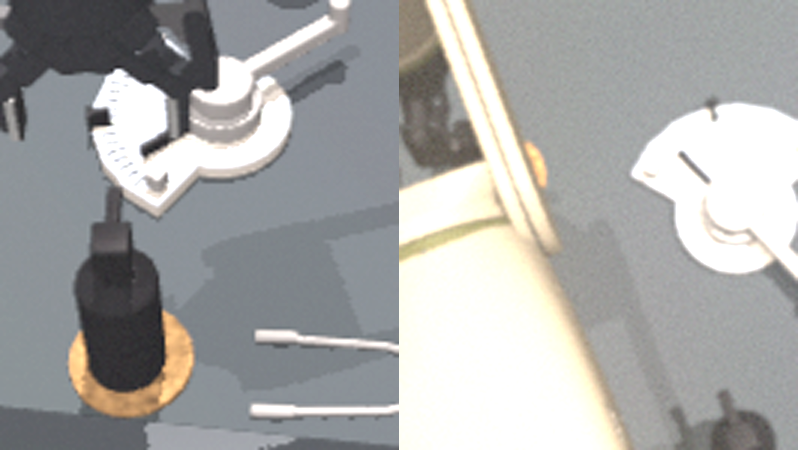

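The dispenser stands upright on the coaster (side px ≈(240,340)), and the pointer is unmoved. I'll bring the part-open jaws astride the lever bar, tool y along the lever's tangent.

>>> play_rows(
  deltas=[
    [[0,0,0],[0,0,0.16],0],
    [[0,0,0],[0,0,0.16],0],
    [[0,0,0],[0,0,0.16],0],
    [[0,0,0],[0,0,0.16],0],
    [[0,0,0],[0,0,0.16],0],
    [[0,0,0],[0,0,0.12],0.4],
    [[0,0,0],[0,0,0],0.4],
  ],
)

```text
time: 10.52
tool_pos: [624.8, 310.4, 253.1]
tcp_rot: [179.8, -0.5, 43.2]
ft_force: [0.6, 0.3, -0.1]
finger_gap: 52.5
```

>>> play_rows(
  deltas=[
    [[-0.04,0.02,-0.001],[0,0,0],0.4],
    [[-0.04,0.02,-0.001],[0,0,0],0.4],
    [[-0.04,0.02,-0.001],[0,0,0],0.4],
    [[-0.04,0.02,-0.001],[0,0,0],0.4],
    [[-0.04,0.02,0],[0,0,0],0.4],
    [[-0.04,0.02,0],[0,0,0],0.4],
    [[-0.02,0.01,0],[0,0,0],0.4],
    [[0,0,0],[0,0,0],0.4],
  ],
)

```text
time: 11.52
tool_pos: [523.1, 28.9, 254.3]
tcp_rot: [179.7, -0.5, 44.8]
ft_force: [0.7, 1.5, 0.6]
finger_gap: 51.3
```

Run:
```python
from h import *
to([517,9.5,120],44.5)
```

```text
t 11.53 pos [523.1  28.9 254.3] rpy [179.7  -0.5  44.8] F [0.7 1.5 0.6] gap 51.3 delta [-19.    8.8 134.2] rot [ 0.005 -0.008  0.005]
```

>>> play_rows(
  deltas=[
    [[-0.009,0.004,0.02],[0,0,0],0.4],
    [[-0.008,0.003,0.03],[0.003,-0.004,0],0.4],
    [[-0.003,0.002,0.03],[0,-0.004,0],0.4],
    [[0,0,0.03],[0,0,0],0.4],
    [[0,0,0.02],[0,0,0],0.4],
    [[0,0,0.01],[0,0,0],0.4],
    [[0,0,0],[0,0,0],0.4],
  ],
)

```text
time: 12.4
tool_pos: [518.8, 13.6, 111.8]
tcp_rot: [179.8, -0.3, 45.8]
ft_force: [1.0, -0.1, 0.4]
finger_gap: 50.9
```

Run:
```python
from h import *
to([517,9.5,28],44.5)
b=snap("side","s5");a=snap("top","t5")
cv2.imwrite("pics/c5.png",cv2.convertScaleAbs(np.hstack([crop(b,215,160,133,150,3),crop(a,215,140,133,150,3)]),alpha=1.3,beta=30))
```

```text
t 12.4 pos [518.8  13.6 111.8] rpy [179.8  -0.3  45.8] F [ 1.  -0.1  0.4] gap 50.9 delta [-4.6  1.3 83.8] rot [ 0.004 -0.004  0.022]
```

View pics/c5.png

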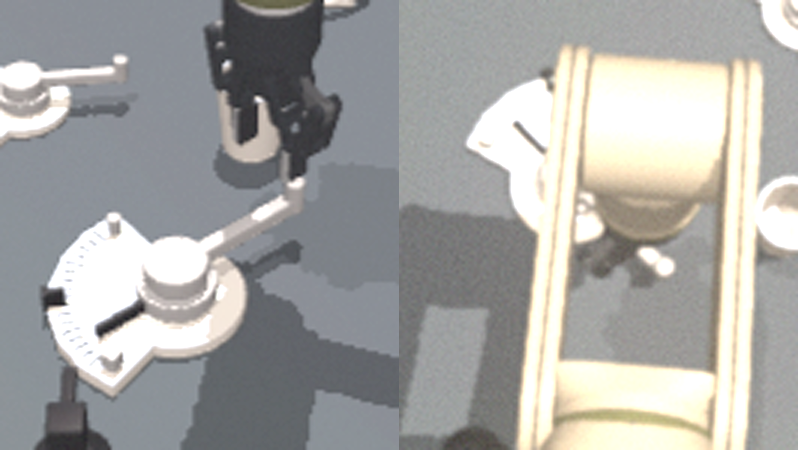

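Side view: the scale, pointer (≈255,266) and clip (≈233,258) stay visible. The fingers are above the bar on either side. I'll lower.

>>> play_rows(
  deltas=[
    [[-0.004,0.001,0.02],[0,0,0.01],0.4],
    [[-0.001,0,0.025],[0,0,0.01],0.4],
    [[0,0,0.02],[0,0,0],0.4],
    [[0,0,0.01],[0,0,0],0.4],
    [[0,0,0.004],[0,0,0],0.4],
    [[0,0,0],[0,0,0],0.4],
  ],
)

```text
time: 13.25
tool_pos: [524.5, 8.9, 40.2]
tcp_rot: [179.1, -0.9, 44.6]
ft_force: [0.0, -0.4, 0.2]
finger_gap: 51.0
```

Run:
```python
from h import *
to([517,9.5,28],44.5)
```

```text
t 13.25 pos [524.5   8.9  40.2] rpy [179.1  -0.9  44.6] F [ 0.  -0.4  0.2] gap 51.0 delta [-5.1 -5.9 12.1] rot [ 0.016 -0.015  0.002]
```

>>> play_rows(
  deltas=[
    [[-0.004,-0.004,0.006],[0.008,-0.008,0],0.4],
    [[-0.001,-0.002,0.006],[0.006,-0.005,0],0.4],
    [[0,0,0.001],[0,0,0],0.4],
    [[0,0,0],[0,0,0],0.4],
  ],
)

```text
time: 13.75
tool_pos: [517.5, 9.7, 27.8]
tcp_rot: [179.9, -0.2, 44.6]
ft_force: [-0.7, -0.5, 0.5]
finger_gap: 51.4
```

Run:
```python
from h import *
to([517,9.5,28],44.5)
```

```text
t 13.75 pos [517.5   9.7  27.8] rpy [179.9  -0.2  44.6] F [-0.7 -0.5  0.5] gap 51.4 delta [-0.5 -0.2 -0.2] rot [ 0.002 -0.003  0.002]
```

>>> play_rows(
  deltas=[
    [[0,0,0],[0,0,0],0.62],
    [[0,0,0],[0,0,0],0.62],
    [[0.0005,-0.0095,0],[0,0,0.1],0.62],
    [[0.0005,-0.0095,0],[0,0,0.1],0.62],
    [[0.0005,-0.0095,0],[0,0,0.1],0.62],
    [[0.0005,-0.0095,0],[0,0,0.1],0.62],
    [[0,0,0],[0,0,0],0.62],
  ],
)

```text
time: 14.62
tool_pos: [497.8, 40.7, 28.5]
tcp_rot: [179.8, -0.3, 21.0]
ft_force: [-0.5, 0.0, 0.1]
finger_gap: 32.4
```

```bash
cat >> h.py <<'E'
def arc(A=np.array([585,76])):
    s=r.sense();v=A-s["tool_pos"][:2];y=s["tcp_rot"][2]
    print("t",round(s["time"],2),"R",round(np.hypot(*v),1),"ang",round(np.degrees(np.arctan2(v[1],v[0])),1),"yaw",round(y,1),"z",round(s["tool_pos"][2],1),"F",np.round(s["ft_force"],1),"gap",round(s["finger_gap"],1))
E
python3 - <<'E'
from h import *
arc()
E
```

```text
t 14.62 R 94.0 ang 22.0 yaw 21.0 z 28.5 F [-0.5  0.   0.1] gap 32.4
```

>>> play_rows(
  deltas=[
    [[0.0005,-0.0095,0],[0,0,0.1],0.62],
    [[0.0005,-0.0095,0],[0,0,0.1],0.62],
    [[0.0005,-0.0095,0],[0,0,0.1],0.62],
    [[0.0005,-0.0095,0],[0,0,0.1],0.62],
    [[0,0,0],[0,0,0],0.62],
  ],
)

```text
time: 15.25
tool_pos: [491.5, 75.1, 28.6]
tcp_rot: [179.7, -0.3, -1.8]
ft_force: [-0.3, 0.7, -0.6]
finger_gap: 32.3
```

Run:
```python
from h import *
arc()
b=snap("side","s6")
cv2.imwrite("pics/c6.png",cv2.convertScaleAbs(crop(b,215,215,130,90,6),alpha=1.2,beta=20))
```

```text
t 15.25 R 93.5 ang 0.5 yaw -1.8 z 28.6 F [-0.3  0.7 -0.6] gap 32.3
```

View pics/c6.png

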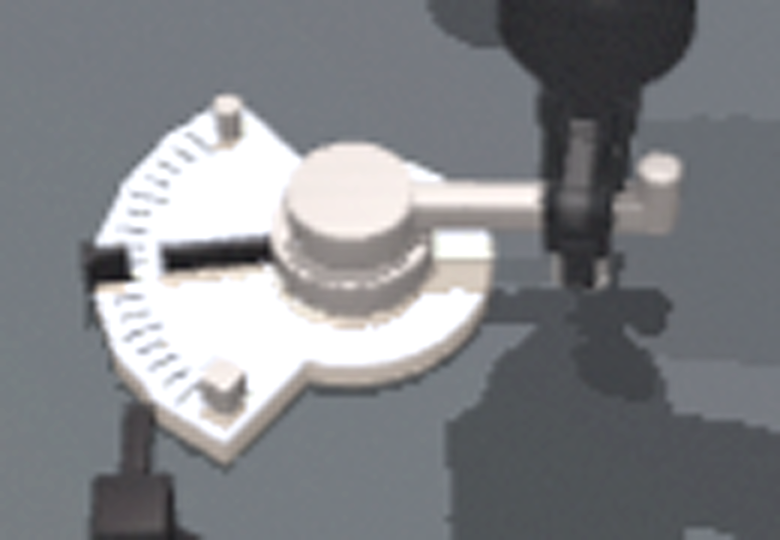

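Crop: the pointer (tip px ≈(242,257)) is just about at the clip (≈233,258), and the lever follows the hot-side finger. I'll continue 18° colder.

>>> play_rows(
  deltas=[
    [[0.0005,-0.0095,0],[0,0,0.1],0.62],
    [[0.0005,-0.0095,0],[0,0,0.1],0.62],
    [[0.0005,-0.0095,0],[0,0,0.1],0.62],
    [[0,-0.003,0],[0,0,0.03],0.62],
    [[0,0,0],[0,0,0],0.62],
  ],
)

```text
time: 15.92
tool_pos: [496.8, 102.7, 27.9]
tcp_rot: [179.5, -0.3, -20.3]
ft_force: [-0.2, -1.3, 1.2]
finger_gap: 32.6
```

```bash
cat >> h.py <<'E'
def ptr(im,A=np.array([585.5,75.5])):
    # pointer fin and clip from dark pixels on white plate, side view, polar about the axis at z=29 / z=33
    g=cv2.cvtColor(im,cv2.COLOR_BGR2GRAY);ys,xs=np.where(g[225:300,222:275]<75);out={}
    for name,z,r0,r1 in(("ptr",28,52,81),("clip",32,90,112)):
        P=np.array([pl("side",x+222,y+225,z)[:2] for x,y in zip(xs,ys)])-A
        rr=np.hypot(*P.T);an=np.degrees(np.arctan2(P[:,1],P[:,0]));k=(rr>r0)&(rr<r1)&(an>-30)&(an<60)
        out[name]=(int(k.sum()),np.round(np.median(an[k]),2),np.round(an[k].mean(),2),np.round([rr[k].min(),rr[k].max()],0))
    print(out)
E
python3 - <<'E'
from h import *
arc()
b=snap("side","s7");ptr(b)
ptr(cv2.imread("pics/s6.png"));ptr(cv2.imread("pics/side0.png"))
cv2.imwrite("pics/c7.png",cv2.convertScaleAbs(crop(b,215,215,130,90,6),alpha=1.2,beta=20))
E
```

```text
t 15.93 R 92.2 ang -16.9 yaw -20.3 z 27.9 F [-0.2 -1.3  1.2] gap 32.6
{'ptr': (40, np.float64(2.69), np.float64(2.41), array([52., 79.])), 'clip': (43, np.float64(18.54), np.float64(18.57), array([ 95., 112.]))}
{'ptr': (47, np.float64(18.6), np.float64(18.81), array([52., 81.])), 'clip': (43, np.float64(18.54), np.float64(18.57), array([ 95., 112.]))}
{'ptr': (41, np.float64(48.25), np.float64(48.48), array([52., 80.])), 'clip': (43, np.float64(18.54), np.float64(18.57), array([ 95., 112.]))}
```

View pics/c7.png

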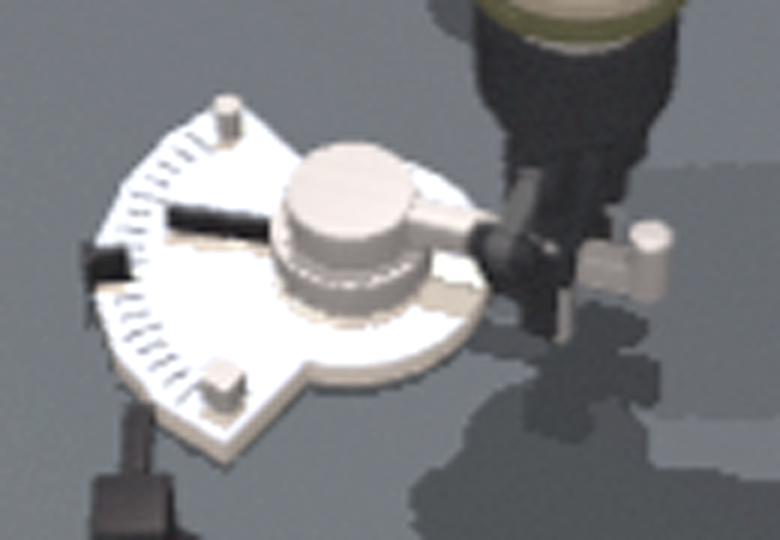

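The pointer (tip ≈(243,251)) is now about 16° (22 mm) on the cold side of the clip. I'll push 8° further for margin.

>>> play_rows(
  deltas=[
    [[-0.001,-0.007,0],[0,0,0.05],0.62],
    [[-0.001,-0.007,0],[0.004,-0.003,0.05],0.62],
    [[0,0,0],[0,0,0],0.62],
  ],
)

```text
time: 16.35
tool_pos: [500.9, 115.3, 28.0]
tcp_rot: [179.8, -0.2, -25.8]
ft_force: [0.4, -0.1, -0.6]
finger_gap: 32.5
```

Run:
```python
from h import *
arc()
b=snap("side","s8");ptr(b)
# hub top ellipse in side view & top view (bright)
for n,im,(x0,y0,x1,y1) in(("side",b,(255,232,292,262)),):
    print(pr("side",[585,76,56]),pr("side",[585,76,0]))
g=cv2.cvtColor(b,cv2.COLOR_BGR2GRAY)
print(g[246:268:1,228:262].tolist()) if 0 else None
```

```text
t 16.35 R 92.9 ang -25.1 yaw -25.8 z 28.0 F [ 0.4 -0.1 -0.6] gap 32.5
{'ptr': (37, np.float64(-5.76), np.float64(-5.46), array([52., 79.])), 'clip': (43, np.float64(18.54), np.float64(18.57), array([ 95., 112.]))}
[274.  245.6] [274.6 260.6]
```

Now 24° (≈33 mm) cold. Reverse: push hot with the cold-side finger, stopping well short of the clip.

>>> play_rows(
  deltas=[
    [[0.0005,0.0095,0],[0,0,-0.1],0.62],
    [[0.0005,0.0095,0],[0,0,-0.1],0.62],
    [[0.0005,0.0095,0],[0,0,-0.1],0.62],
    [[0,0.0095,0],[0,0,-0.1],0.62],
    [[0,0.0095,0],[0,0,-0.1],0.62],
    [[0,0.0095,0],[0,0,-0.1],0.62],
    [[0,0,0],[0,0,0],0.62],
  ],
)

```text
time: 17.27
tool_pos: [493.5, 59.1, 29.5]
tcp_rot: [179.9, -0.5, 10.4]
ft_force: [0.8, -0.6, -0.2]
finger_gap: 32.4
```

Run:
```python
from h import *
arc()
b=snap("side","s9");ptr(b)
```

```text
t 17.27 R 93.0 ang 10.5 yaw 10.4 z 29.5 F [ 0.8 -0.6 -0.2] gap 32.4
{'ptr': (41, np.float64(6.08), np.float64(6.23), array([52., 78.])), 'clip': (43, np.float64(18.54), np.float64(18.57), array([ 95., 112.]))}
```

>>> play_rows(
  deltas=[
    [[0,0.006,0],[0,0,-0.06],0.62],
    [[0,0.005,0],[0,0,-0.05],0.62],
    [[0,0,0],[0,0,0],0.62],
  ],
)

```text
time: 17.7
tool_pos: [495.8, 50.1, 29.5]
tcp_rot: [180.0, -0.5, 16.5]
ft_force: [-0.3, -0.4, 0.3]
finger_gap: 32.3
```

```bash
cat >> h.py <<'E'
def dark(n,im,z,r0,r1,a0,a1,A):
    # darkness-weighted centroid of pixels inside a polar window (mm about axis A at height z), relative to window background
    g=cv2.cvtColor(im,cv2.COLOR_BGR2GRAY).astype(float);c=pr(n,[A[0]+70,A[1]+20,z]).astype(int)
    U,V=np.meshgrid(np.arange(c[0]-50,c[0]+50),np.arange(c[1]-50,c[1]+50))
    P=np.array([pl(n,u,v,z)[:2] for u,v in zip(U.ravel(),V.ravel())])-A;rr=np.hypot(*P.T);an=np.degrees(np.arctan2(P[:,1],P[:,0]))
    k=(rr>r0)&(rr<r1)&(an>a0)&(an<a1);gv=g[V.ravel(),U.ravel()]
    w=np.clip(130-gv,0,None)*k
    return round((w*an).sum()/w.sum(),2),round((w*rr).sum()/w.sum(),1),int((w>0).sum())
E
python3 - <<'E'
from h import *
arc()
b=snap("side","s10");a=snap("top","t10");ptr(b)
g=cv2.cvtColor(b,cv2.COLOR_BGR2GRAY)
print("side");print(g[248:270,228:262])if 0 else None
cv2.imwrite("pics/c10.png",cv2.convertScaleAbs(np.hstack([crop(b,222,225,66,66,6),crop(a,235,150,66,66,6)]),alpha=1.2,beta=10))
E
```

```text
t 17.7 R 92.9 ang 16.2 yaw 16.5 z 29.5 F [-0.3 -0.4  0.3] gap 32.3
{'ptr': (45, np.float64(11.0), np.float64(10.72), array([52., 80.])), 'clip': (43, np.float64(18.54), np.float64(18.57), array([ 95., 112.]))}
side
```

View pics/c10.png

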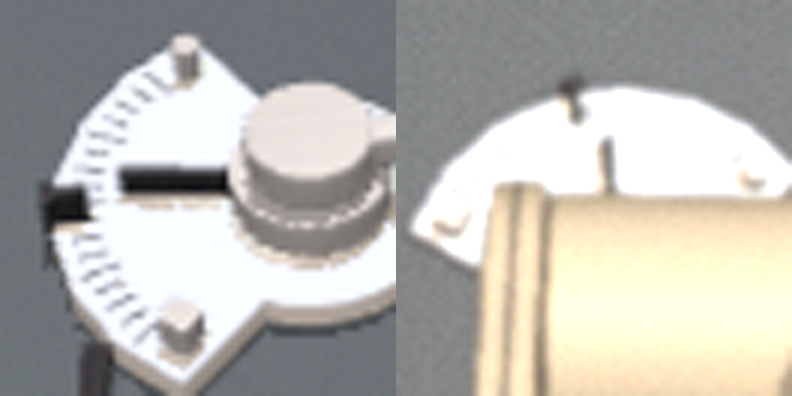

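Side view: the pointer (tip ≈(243,255)) is just short of the clip (≈234,259) on the cold side. In the top view pointer (≈270,173) and clip (≈264.3,165) are both visible, with little lateral parallax, so I'll measure the angles there row by row.

```bash
cat >> h.py <<'E'
def rows(im,v0,v1,z,A,u0=255,u1=285):
    g=cv2.cvtColor(im,cv2.COLOR_BGR2GRAY).astype(float);res=[]
    for v in range(v0,v1):
        l=g[v,u0:u1];bg=np.median(l);w=np.clip(bg-l-35,0,None)
        if w.sum()<30: continue
        u=(w*np.arange(u0,u1)).sum()/w.sum();p=pl("top",u,v,z)[:2]-A
        res.append((v,round(u,2),round(np.hypot(*p),1),round(np.degrees(np.arctan2(p[1],p[0])),2),round(w.sum())))
    return res
E
python3 - <<'E'
from h import *
a=cv2.imread("pics/t10.png");g=cv2.cvtColor(a,cv2.COLOR_BGR2GRAY)
print(g[161:182,258:278])
A=np.array([584.7,76.6])
print("clip",rows(a,165,171,33,A,258,272));print("ptr",rows(a,172,182,29,A,264,277))
# hub circle in initial top view: bright-edge fit is weak (white on white); plate outer arc + base circle instead
t=cv2.imread("pics/top0.png");gt=cv2.cvtColor(t,cv2.COLOR_BGR2GRAY)
m=cv2.inRange(gt,215,255);k,l,s,c=cv2.connectedComponentsWithStats(m);i=l[205,262];ys,xs=np.where(l==i)
P=np.array([pl("top",x,y,14)[:2] for x,y in zip(xs,ys)]);print(s[i])
cn=max(cv2.findContours((l==i).astype(np.uint8),0,1)[0],key=len)[:,0]
Q=np.array([pl("top",x,y,14)[:2] for x,y in cn]);q=Q-A;rr=np.hypot(*q.T);an=np.degrees(np.arctan2(q[:,1],q[:,0]))
k=(rr>97)&(rr<112)&(an>-45)&(an<62)
from scipy.optimize import least_squares
f=least_squares(lambda p:np.hypot(*(Q[k]-p[:2]).T)-p[2],[*A,106]);print("rim fit",f.x,k.sum(),np.std(f.fun))
k2=(rr>45)&(rr<70)&((an>90)|(an<-70))&~((an>-150)&(an<-120))
f=least_squares(lambda p:np.hypot(*(Q[k2]-p[:2]).T)-p[2],[*A,58]);print("base fit",f.x,k2.sum(),np.std(f.fun))
E
```

```text
[[104  99 105 107 104 106  99  98 102 105 103 105 109 107 104 103 106 106
  105 106]
 [102 103 107 102  99  93  90  86 101 103 101 106 105 106 106 107 101 105
  105 103]
 [106 102 104 101  87  72  72  74  88 101 104 107 108 109 106 112 109 104
  103 106]
 [109 101 100  95  69  54  60  75  97 121 134 133 137 155 161 160 151 146
  133 122]
 [ 98  97 101 104  85  67  69 111 159 180 193 196 202 219 228 226 216 207
  192 179]
 [111 119 135 155 147 119  90 149 209 228 231 234 230 230 238 234 232 234
  233 231]
 [156 180 203 219 203 176 106 131 182 211 232 236 228 220 232 226 219 232
  236 234]
 [214 230 230 228 224 192 112 104 158 194 223 234 226 217 227 221 210 230
  229 220]
 [231 234 228 218 224 194 116 110 163 197 215 232 224 216 229 223 214 228
  225 216]
 [223 232 225 209 220 206 159 150 195 219 217 229 222 211 230 229 220 229
  224 213]
 [218 229 227 212 221 228 221 208 227 227 220 230 224 220 234 231 229 234
  230 226]
 [219 225 234 227 222 231 231 229 234 232 222 209 191 209 233 235 236 237
  235 234]
 [225 221 232 236 235 235 236 236 235 233 213 159 138 190 233 237 235 237
  235 
[... 1172 characters left out ...]
85), (175, np.float64(269.58), np.float64(75.0), np.float64(6.58), 205), (176, np.float64(269.75), np.float64(72.0), np.float64(6.46), 195), (177, np.float64(269.82), np.float64(69.0), np.float64(6.49), 189), (178, np.float64(269.9), np.float64(66.0), np.float64(6.61), 174), (179, np.float64(269.99), np.float64(63.0), np.float64(6.65), 152), (180, np.float64(270.13), np.float64(60.1), np.float64(6.5), 144), (181, np.float64(270.14), np.float64(57.1), np.float64(6.74), 152)]
[     0      6    560    414 166885]
rim fit [584.7  76.6 106. ] 0 nan
base fit [584.7  76.6  58. ] 0 nan
  ret = _var(a, axis=axis, dtype=dtype, out=out, ddof=ddof,
  arrmean = um.true_divide(arrmean, div, out=arrmean,
  ret = ret.dtype.type(ret / rcount)
```

```bash
cat >> h.py <<'E'
def finline(im,ang,A,z=29,r0=50,r1=76,th=150,n="top"):
    # weighted line fit through dark pixels in a strip about the expected fin, world coords
    g=cv2.cvtColor(im,cv2.COLOR_BGR2GRAY).astype(float);d=np.array([np.cos(np.radians(ang)),np.sin(np.radians(ang))]);nn=np.array([-d[1],d[0]])
    # sample across the fin at each radius
    R,O=np.arange(r0,r1,1.),np.arange(-9,9.1,.5);out=[]
    for q in R:
        uv=np.array([pr(n,[*(A+q*d+o*nn),z]) for o in O],np.float32)
        val=cv2.remap(g.astype(np.float32),uv[:,:1],uv[:,1:],cv2.INTER_LINEAR)[:,0]
        w=np.clip(np.percentile(val,85)-val-20,0,None)
        out.append((w*O).sum()/w.sum())
    b,a=np.polyfit(R,out,1);return A+d*60+nn*(a+b*60),ang+np.degrees(np.arctan(b)),np.round(np.std(np.array(out)-a-b*R),2)
E
python3 - <<'E'
from h import *
A=np.array([584.7,76.6]);L=[]
for f,a in(("top0",44),("t4",44),("t10",6.3)):
    p,an,s=finline(cv2.imread(f"pics/{f}.png"),a,A);p,an,s=finline(cv2.imread(f"pics/{f}.png"),an,p-60*np.array([np.cos(np.radians(an)),np.sin(np.radians(an))]));print(f,np.round(p,2),round(an,2),s);L.append((p,np.radians(an)))
M=np.array([[-np.sin(a),np.cos(a)] for p,a in L]);ax=np.linalg.lstsq(M,np.array([m@p for m,(p,a) in zip(M,L)]),rcond=None)[0];print("axis",ax)
im=cv2.imread("pics/t10.png");t=cv2.imread("pics/top0.png")
for B in(A,ax):
  print(B,"fin angles",[round(np.degrees(np.arctan2(*(p-B)[::-1])),2) for p,a in L])
  for f in(im,t):
    print("clip z33",[round(x,2) for x in finline(f,14,B,33,93,103)[1:2]],[np.round(np.degrees(np.arctan2(*(pl("top",u,v,z)[:2]-B)[::-1])),2) for u,v,z in((264.7,168.5,33),(264.7,168.5,27),(263.2,164,33),(263.2,164,26))])
for f in ("top0","t10"): print(cv2.cvtColor(cv2.imread(f"pics/{f}.png"),6)[162:172,259:269])
E
```

```text
top0 [628.03 118.1 ] 44.2 0.13
t4 [628.04 118.09] 44.04 0.13
t10 [nan nan] nan nan
 ** On entry to DLASCL parameter number  4 had an illegal value
 ** On entry to DLASCL parameter number  4 had an illegal value
 ** On entry to DLASCL parameter number  4 had an illegal value
 ** On entry to DLASCL parameter number  4 had an illegal value
 ** On entry to DLASCL parameter number  5 had an illegal value
 ** On entry to DLASCL parameter number  4 had an illegal valueh.py:61: RuntimeWarning: invalid value encountered in scalar divide
  out.append((w*O).sum()/w.sum())
Traceback (most recent call last):
numpy.linalg.LinAlgError: SVD did not converge in Linear Least Squares
```

Run:
```python
from h import *
A=np.array([584.7,76.6]);L=[]
for f,a,r0 in(("top0",44,50),("t4",44,50),("t10",6.3,58)):
    p,an,s=finline(cv2.imread(f"pics/{f}.png"),a,A,29,r0);print(f,np.round(p,2),round(an,2),s);L.append((p,np.radians(an)))
M=np.array([[-np.sin(a),np.cos(a)] for p,a in L]);ax=np.linalg.lstsq(M,np.array([m@p for m,(p,a) in zip(M,L)]),rcond=None)[0];print("axis",ax)
for B in(A,ax):
  print(B,"fin",[round(float(np.degrees(np.arctan2(*(p-B)[::-1]))),2) for p,a in L],"clip",[round(float(np.degrees(np.arctan2(*(pl("top",u,v,z)[:2]-B)[::-1]))),2) for u,v,z in((264.7,168.5,33),(264.7,168.5,27),(263.2,164,33),(263.2,164,26))])
for f in ("top0","t10"): print(cv2.cvtColor(cv2.imread(f"pics/{f}.png"),6)[162:172,259:269])
```

```text
top0 [628.03 118.1 ] 44.23 0.13
t4 [628.04 118.09] 44.07 0.13
t10 [644.28  83.73] 5.55 0.06
axis [586.90209021  78.16265331]
[584.7  76.6] fin [43.76, 43.75, 6.83] clip [13.83, 13.69, 14.44, 14.32]
[586.90209021  78.16265331] fin [44.16, 44.14, 5.55] clip [13.22, 13.09, 13.93, 13.81]
[[103 109 101 101  96  89  88 100 102 103]
 [105 105 101  82  70  68  72  87 106 110]
 [101 104  92  72  61  65  76  98 123 135]
 [100 108 108  87  65  75 110 153 179 194]
 [119 134 156 146 119  93 151 206 227 232]
 [182 201 223 209 172 111 131 185 214 231]
 [228 231 227 225 189 116 107 157 195 224]
 [235 229 220 224 197 121 106 164 200 216]
 [232 226 209 220 204 156 154 196 217 213]
 [230 228 216 221 228 223 206 228 228 221]]
[[103 107 102  99  93  90  86 101 103 101]
 [102 104 101  87  72  72  74  88 101 104]
 [101 100  95  69  54  60  75  97 121 134]
 [ 97 101 104  85  67  69 111 159 180 193]
 [119 135 155 147 119  90 149 209 228 231]
 [180 203 219 203 176 106 131 182 211 232]
 [230 230 228 224 192 112 104 158 194 223]
 [234 228 218 224 194 116 110 163 197 215]
 [232 225 209 220 206 159 150 195 219 217]
 [229 227 212 221 228 221 208 227 227 220]]
```

>>> play_rows(
  deltas=[
    [[0,0.005,0],[0,0,-0.05],0.62],
    [[0,0.003,0],[0,0,-0.03],0.62],
    [[0,0,0],[0,0,0],0.62],
  ],
)

```text
time: 18.18
tool_pos: [498.0, 43.7, 29.5]
tcp_rot: [180.0, -0.5, 21.1]
ft_force: [-0.8, 0.8, -0.0]
finger_gap: 32.5
```

```bash
cat >> h.py <<'E'
def meas(f):
    arc();a=snap("top","t"+f);b=snap("side","s"+f);ptr(b)
    for B in(np.array([584.7,76.6]),np.array([586.9,78.2])):
        p,an,s=finline(a,10,B,29,60,76);print("fin at r60",round(float(np.degrees(np.arctan2(*(p-B)[::-1]))),2),"dir",round(float(an),2),s, "clip",[round(float(np.degrees(np.arctan2(*(pl("top",u,v,30)[:2]-B)[::-1]))),2) for u,v in((264.65,168.5),(263.2,164))])
    print(rows(a,172,179,29,B,260,275))
E
python3 - <<'E'
from h import *
meas("11")
E
```

```text
t 18.18 R 92.8 ang 20.4 yaw 21.1 z 29.5 F [-0.8  0.8 -0. ] gap 32.5
{'ptr': (46, np.float64(15.83), np.float64(15.97), array([52., 80.])), 'clip': (43, np.float64(18.54), np.float64(18.57), array([ 95., 112.]))}
fin at r60 10.48 dir 7.36 0.31 clip [13.82, 14.38]
fin at r60 8.84 dir 10.55 0.14 clip [13.19, 13.84]
[(173, np.float64(267.75), np.float64(79.2), np.float64(9.01), 75), (174, np.float64(267.86), np.float64(76.2), np.float64(9.07), 170), (175, np.float64(267.95), np.float64(73.2), np.float64(9.19), 173), (176, np.float64(268.19), np.float64(70.2), np.float64(9.02), 140), (177, np.float64(268.44), np.float64(67.1), np.float64(8.75), 145), (178, np.float64(268.53), np.float64(64.2), np.float64(8.88), 159)]
```

```bash
cat >> h.py <<'E'
def sfin(im,ang,A,r0,r1,h=14):
    g=cv2.cvtColor(im,cv2.COLOR_BGR2GRAY).astype(np.float32);d=np.array([np.cos(np.radians(ang)),np.sin(np.radians(ang))]);nn=np.array([-d[1],d[0]]);O=np.arange(-h,h+.1,.5);R=np.arange(r0,r1,1.);o=[]
    for q in R:
        uv=np.array([pr("side",[*(A+q*d+x*nn),23]) for x in O],np.float32)
        val=cv2.remap(g,uv[:,:1],uv[:,1:],cv2.INTER_LINEAR)[:,0];w=np.clip(110-val,0,None)
        o.append((w*O).sum()/w.sum() if w.sum()>50 else np.nan)
    o=np.array(o);k=~np.isnan(o);b,a=np.polyfit(R[k],o[k],1);m=(r0+r1)/2
    return A+d*m+nn*(a+b*m),ang+np.degrees(np.arctan(b)),np.std(o[k]-a-b*R[k])
E
python3 - <<'E'
from h import *
A=np.array([586.,75.]);L=[]
for f,a in(("side0",44),("s4",44),("s6",14),("s7",-2),("s8",-9),("s9",2),("s10",7),("s11",11)):
    im=cv2.imread(f"pics/{f}.png");p,an,s=sfin(im,a,A,48,76)
    L.append((f,p,np.radians(an)));print(f,np.round(p,1),round(an,2),round(s,2))
K=[l for l in L if l[0]!="s4"]
M=np.array([[-np.sin(a),np.cos(a)] for _,p,a in K]);ax=np.linalg.lstsq(M,np.array([m@p for m,(_,p,a) in zip(M,K)]),rcond=None)[0];print("axis",ax)
for B in(A,ax):
    print("fin",[(f,round(float(np.degrees(np.arctan2(*(p-B)[::-1]))),2)) for f,p,a in L])
    for r0,r1 in((93,104),(95,110)): 
        p,an,s=sfin(cv2.imread("pics/s11.png"),14,B,r0,r1,18);print("clip",round(float(np.degrees(np.arctan2(*(p-B)[::-1]))),2),round(s,2))
E
```

```text
side0 [629.2 119.5] 44.51 0.24
s4 [629.5 119.2] 49.31 0.44
s6 [645.7  91.7] 13.67 0.15
s7 [648.   74.1] -3.31 0.16
s8 [647.3  65.8] -12.16 0.15
s9 [647.9  78.2] -0.32 0.11
s10 [647.4  84. ] 5.63 0.11
s11 [646.6  88. ] 9.8 0.13
axis [587.57646716  78.08732699]
fin [('side0', 45.85), ('s4', 45.42), ('s6', 15.66), ('s7', -0.82), ('s8', -8.55), ('s9', 2.94), ('s10', 8.31), ('s11', 12.13)]
clip 15.29 0.71
clip 14.86 0.35
fin [('side0', 44.86), ('s4', 44.41), ('s6', 13.21), ('s7', -3.77), ('s8', -11.64), ('s9', 0.09), ('s10', 5.61), ('s11', 9.56)]
clip 13.47 0.29
clip 13.48 0.44
```

Both cameras agree on an axis of about (587, 78) and on roughly 4.2° still to go (clip ≈13.5°). I'll push about 2.7° and measure again.

>>> play_rows(
  deltas=[
    [[0,0.003,0],[0,0,-0.03],0.62],
    [[0,0.002,0],[0,0,-0.02],0.62],
    [[0,0,0],[0,0,0],0.62],
  ],
)

```text
time: 18.65
tool_pos: [499.8, 39.2, 29.5]
tcp_rot: [180.0, -0.5, 24.1]
ft_force: [-0.2, 1.0, 1.7]
finger_gap: 32.4
```

```bash
cat >> h.py <<'E'
def m2(f):
    meas(f);B=np.array([587.3,78.1]);b=cv2.imread(f"pics/s{f}.png")
    p,an,s=sfin(b,11,B,48,76);c=sfin(b,14,B,93,106,18)[0];q=lambda x:round(float(np.degrees(np.arctan2(*(x-B)[::-1]))),2)
    print("SIDE fin",q(p),round(an,2),"clip",q(c))
E
python3 - <<'E'
from h import *
m2("12")
E
```

```text
t 18.65 R 92.8 ang 23.3 yaw 24.1 z 29.5 F [-0.2  1.   1.7] gap 32.4
{'ptr': (48, np.float64(17.99), np.float64(17.9), array([52., 81.])), 'clip': (43, np.float64(18.54), np.float64(18.57), array([ 95., 112.]))}
fin at r60 14.32 dir 6.82 0.27 clip [13.82, 14.38]
fin at r60 13.48 dir 5.55 0.15 clip [13.19, 13.84]
[(173, np.float64(266.74), np.float64(79.7), np.float64(11.07), 76), (174, np.float64(266.78), np.float64(76.7), np.float64(11.35), 154), (175, np.float64(266.77), np.float64(73.8), np.float64(11.81), 179), (176, np.float64(266.92), np.float64(70.8), np.float64(11.9), 154), (177, np.float64(267.2), np.float64(67.7), np.float64(11.68), 65)]
SIDE fin 12.31 11.84 clip 13.42
```

>>> play_rows(
  deltas=[
    [[0,0.0015,0],[0,0,-0.015],0.62],
    [[0,0,0],[0,0,0],0.62],
  ],
)

```text
time: 19.0
tool_pos: [500.4, 37.9, 29.4]
tcp_rot: [180.0, -0.5, 25.0]
ft_force: [0.3, 2.5, 0.9]
finger_gap: 32.2
```

Run:
```python
from h import *
m2("13")
```

```text
t 19.0 R 92.8 ang 24.2 yaw 25.0 z 29.4 F [0.3 2.5 0.9] gap 32.2
{'ptr': (47, np.float64(18.6), np.float64(18.81), array([52., 81.])), 'clip': (43, np.float64(18.54), np.float64(18.57), array([ 95., 112.]))}
fin at r60 14.6 dir 9.41 0.31 clip [13.82, 14.38]
fin at r60 13.83 dir 8.39 0.26 clip [13.19, 13.84]
[(173, np.float64(266.22), np.float64(80.0), np.float64(12.05), 41), (174, np.float64(266.39), np.float64(76.9), np.float64(12.16), 119), (175, np.float64(266.45), np.float64(74.0), np.float64(12.5), 185), (176, np.float64(266.47), np.float64(71.1), np.float64(12.92), 170), (177, np.float64(266.6), np.float64(68.1), np.float64(13.16), 60)]
SIDE fin 13.27 13.6 clip 13.44
```

Side −0.2°, top about −0.9°, with the arm partly hiding the fin. I'll back the finger off the bar, lift out and move aside for an unobstructed check.

>>> play_rows(
  deltas=[
    [[0,-0.007,0],[0,0,0],0.62],
    [[0,-0.001,0],[0,0,0],0.62],
    [[0,0,-0.03],[0,0,0],0.62],
    [[0,0,-0.04],[0,0,0],0.62],
    [[0,0,-0.04],[0,0,0],0.62],
    [[0,0,-0.04],[0,0,0],0.62],
    [[0,0,-0.03],[0,0,0],0.62],
    [[-0.02,0.02,0],[0,0,0],0.62],
  ],
)

```text
time: 20.1
tool_pos: [484.4, 18.5, 214.6]
tcp_rot: [179.8, -0.3, 25.1]
ft_force: [0.7, -1.0, -1.1]
finger_gap: 32.3
```

>>> play_rows(
  deltas=[
    [[-0.035,0.04,0],[0,0,0],0.62],
    [[-0.035,0.04,0],[0,0,0],0.62],
    [[-0.035,0.04,0],[0,0,0],0.62],
    [[-0.035,0.04,0],[0,0,0],0.62],
    [[-0.02,0.03,0],[0,0,0],0.62],
    [[0,0,0],[0,0,0],0.62],
  ],
)

```text
time: 20.85
tool_pos: [417.7, -229.8, 216.1]
tcp_rot: [179.5, -0.4, 25.1]
ft_force: [1.0, 0.0, 0.7]
finger_gap: 31.8
```

Run:
```python
from h import *
m2("14");a=cv2.imread("pics/t14.png");b=cv2.imread("pics/s14.png");B=np.array([587.1,78.1])
for x in(B,np.array([584.7,76.6])):
    p,an,s=finline(a,13,x,29,48,76);print("TOP fin",np.round(p,1),round(float(np.degrees(np.arctan2(*(p-x)[::-1]))),2),round(an,2),s)
cv2.imwrite("pics/c14.png",cv2.convertScaleAbs(np.hstack([crop(b,222,205,80,100,5),crop(a,235,150,80,100,5)]),alpha=1.2,beta=10))
```

```text
t 20.85 R 348.6 ang 61.3 yaw 25.1 z 216.1 F [1.  0.  0.7] gap 31.8
{'ptr': (47, np.float64(18.6), np.float64(18.81), array([52., 81.])), 'clip': (43, np.float64(18.54), np.float64(18.57), array([ 95., 112.]))}
fin at r60 13.52 dir 13.27 0.12 clip [13.82, 14.38]
fin at r60 12.65 dir 12.37 0.15 clip [13.19, 13.84]
[(173, np.float64(266.32), np.float64(79.9), np.float64(11.91), 41), (174, np.float64(266.37), np.float64(76.9), np.float64(12.23), 126), (175, np.float64(266.52), np.float64(73.9), np.float64(12.34), 183), (176, np.float64(266.62), np.float64(71.0), np.float64(12.53), 194), (177, np.float64(266.8), np.float64(68.0), np.float64(12.67), 187), (178, np.float64(267.01), np.float64(64.9), np.float64(12.64), 173)]
SIDE fin 13.29 13.72 clip 13.42
TOP fin [645.6  91.4] 12.82 11.92 0.16
TOP fin [643.   90.8] 13.72 12.31 0.18
```

View pics/c14.png

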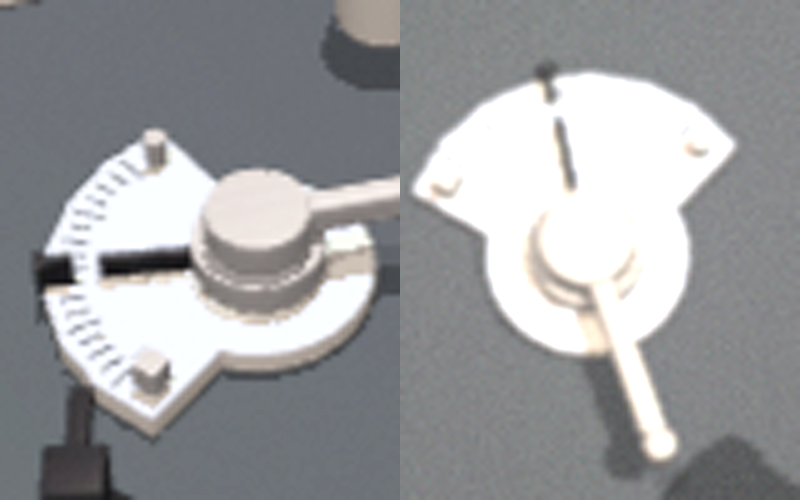

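Unobstructed check: the pointer didn't move during the retreat. It lies on the clip line (side −0.1°, top about −0.8°, so under ~1 mm and on the cold side). I'll check that the bystanders and dispenser are unmoved, then hand in.

Run:
```python
from h import *
a0=cv2.imread("pics/top0.png");a=cv2.imread("pics/t14.png");b0=cv2.imread("pics/side0.png");b=cv2.imread("pics/s14.png");s4=cv2.imread("pics/s4.png")
d=lambda p,q,x,y,w,h:int((cv2.absdiff(p,q)[y:y+h,x:x+w].max(2)>60).sum())
print("scraper",d(a0,a,175,215,35,58),d(b0,b,282,325,70,38),"tumbler",d(b0,b,285,176,28,40),"soap",d(b0,b,298,142,45,24),"dispenser vs s4",d(s4,b,215,280,50,80))
print("post ang",np.round(np.degrees(np.arctan2(*(np.array([587,78])-pl("top",286.4,237.8,70)[:2])[::-1])),1))
s=r.sense();print(round(s["time"],1),np.abs(s["qd"]).max());print(r.hand_in())
```

```text
scraper 0 0 tumbler 0 soap 0 dispenser vs s4 0
post ang 20.1
20.9 1.7265812031279022
the job is handed in; nothing more can be done
None
```

I carried out every step of the job and handed it in at 20.9 s; the hand-in gives no verdict.

- **Dispenser:** I gripped the farthest of the three by its head and stood it on the coaster. It was upright in the side view, and that part of the picture had not changed by the end.
- **Lever:** I pushed the lever clockwise until the pointer was about 24° (roughly 33 mm) on the cold side of the clip. I then pushed it counter-clockwise in shrinking steps up to the clip, backed the finger off and lifted clear.
- **Pointer:** with the arm out of the way, the side camera put the pointer 0.1° short of the clip. The top camera put it about 0.8° short. They disagree slightly, but both place it on the cold side within about 1 mm, so I did not nudge it further.
- **Play:** the lever stands about 20.1° against 13° for the pointer. That is about the full 6.9° of play, taken up the hot way.
- **Bystanders:** the scraper, tumbler and soap dish show no change from the first pictures.

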